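Unhook the telescoping scrub brush and draw it out to full length

ROBOT

A 6-joint arm with a two-finger parallel gripper is mounted at the origin on the work surface. World frame = base frame: x ahead of the robot, y to its left, z up, the work surface at z = 0. Lengths are in mm, angles in rad, forces in N, time in s.
With the tool pointing down it reaches from about 375 to 925 mm from the base axis. Payload 5.7 kg.
Tool frame: the origin (TCP) lies between the finger pads; the fingertips stand 25 mm ahead of it and the grasp point (between the pads) lies 6 mm ahead of it; z points along the fingers, y is the line along which they close (so a half turn about z gives the same grasp; the last joint's range is limited). The gripper opens to 85 mm and grips with 20 to 120 N. Pads are 22 mm wide; open, the fingers measure 114 mm over their backs; the gripper's body (76 mm by 85 mm) begins 54 mm behind the grasp point. The pads swing forward as they close: fully open they stand 13 mm farther back than shut.
Start: joints at [1.111, 0.359, 1.51, -0, 1.272, -0.115], TCP at [202.798, 564.659, 256.267] pointing down, gripper open.
Joint ranges: [-2.97, 2.97], [-1.01, 2.36], [0.21, 2.38], [-0.96, 4.11], [0.2, 2.71], [-2.98, 2.98]. Speed limits (rad/s): [2.39, 2.39, 3.14, 3.14, 3.14, 3.14].

INTERFACE

Orientations are given as a unit quaternion [x, y, z, w].
In Python, from rig import telemetry, vision, robot, nets gives the robot as it stands.
- The arm moves only by the tool jog_arm, never from a script. Its argument "plan" is a list that holds one entry, the list of rows, each a list of 7 numbers: the shift along the world's x, y, z scaled (see below), then the turn, a rotation vector about the world's x, y, z scaled (see below), then the closure, from -1 (fully open) to 1 (shut), so that 0 is half open. A call has 1 to 12 rows; each row shifts and turns the commanded pose from where the row before left it; what a row does not reach is not made up. The controller multiplies each number of a shift by 0.06 m and each number of a turn by 0.08 rad. A row lasts 1/8 s, in which the tool goes at most 62.5 mm and 10.7 degrees, less where a joint would pass 70% of its speed; a pose out of reach is approached as far as the arm can. A call with a number of a shift or a turn outside -1 to 1 is refused whole. A call with a gripper value outside its range is refused whole. The fingers move at their own pace and stop on an object; "newtons" is the grip in N (left out, the last holds). Time passes only in rows, so rows that do not move let the fingers close. It gives the time, the measured TCP pose, the force, the opening and the grip force at its end, in the units of the state.
- telemetry.read_state(): the state, without advancing time (a new reading comes with each control period).
- vision.camera(name): name is "scene" or "top"; returns the picture (384x512x3 uint8, red, green, blue); there is no depth.
- vision.get_calibration(name): a dict with "intrinsics" (3x3 intrinsics, pixels), "R" (3x3) and "t" (3): a world point X has camera coordinates R X + t. Camera axes: x right, y down, z forward; pixel columns grow to the right and rows downward; lengths in mm; the calibration is good to about 2 mm. A picture is of the moment at which its call begins. get_calibration takes no time and is no camera call.
- robot.close_job(): hands the job in; it is judged then, once.
Trained networks look in the newest picture that a camera, given by its name, has taken for a name from the list of things; names that differ only in an ending like _2 or _b are one class to them, and where a whole thing is asked for, a point or a joint stands for the part that bears it (a point fixed in the world has none). Each returns a list of dicts, best first, with "score" (0 to 1); they miss things now and then, are a little off and sometimes report something else, mostly with a low value. They report only what shows in the picture. A call takes as long as a camera call. They do not tell look-alikes from the thing itself.
- nets.boxes_of(camera, thing): "position" ([row, column] in pixels, amid what is visible of it).
- nets.masks_of(camera, thing): "region" (384x512 bool, what is visible of it) and "position" ([row, column] in pixels, amid what is visible of it).
- nets.pinpoint(camera, thing): "position" ([row, column] in pixels: a listed point, or the origin of a listed thing).
The state is a dict: "time": time; "qpos": joint angles; "qd": joint speeds; "joint_torque": joint torques, N m; "tool_pos": TCP position; "eef_rot": TCP orientation; "force": force on the tool from outside, world axes, zero at the start; "ft_torque": the same for the moment, N m; "grip_width": finger opening in mm; "grip_force": force on a finger pad.
Only numpy, scipy, OpenCV 4.12 (cv2) and the standard library are available. Lean on these libraries where they do the work, as an engineer would, in place of code of your own. Each camera call takes 0.05 s, during which the arm holds its last target. There are 200 camera calls.

TASK

Lift the telescoping scrub brush up and off its hook on the steel rail and, still collapsed, slide its round head fully home under the slotted hold-down bracket on the cabinet floor. Then, with the button paddle on its grip squeezed in, pull the grip straight up past the first stop to the second stop, so that the brush is at full length, and finish while still holding the grip there, upright and with the head still in the bracket. Leave everything else where it is.

Things in the scene. Friction and masses are not known exactly. Their poses are not given: they have to be found in the camera images.
- brush: Telescoping scrub brush (upper part), 0.25 kg, 210 mm long collapsed; hangs upright (z up) on either rail hook, collar on the prongs, head 40 mm above floor. Origin: on the axis, 210 mm below the grip's top (= head's underside when collapsed). Heights above origin: steel sleeve, 22 mm dia, 80-140; collar, 44 mm dia, 140-146; grey grip, 32 (x) by 28 mm (y), 146-210
- grip (a point): Point on the brush's axis in the middle of the button paddle's height, 180 mm above the brush's origin, 30 mm below the grip's top
- head (a point): Centre of the underside of the brush head. The head is a disc 60 mm in diameter and 28 mm high (green bristles below, grey disc above), on a bare aluminium tube of 16 mm diameter which slides into the sleeve
- shaft (a joint): How far the brush is drawn out, m: 0 collapsed, 0.05 first stop, 0.10 second stop (hard end). Latched at each stop while the paddle is out; with it pressed, slides with 3 N of friction and passes the first stop (if let out on the way it latches there until pressed again). The head's own weight does not draw it out
- paddle (a joint): Press of the black button paddle, m: 0 out, 0.005 fully in (7 N); latch free above 0.0045. It is 22 mm wide, 38 mm high, 6 mm proud of the grip's -x face, which looks towards the robot within 25 degrees. Squeeze the grip along the brush's x (paddle to opposite face: 38 mm, pressed 33 mm); gripping along y leaves it out
- rail: Steel rail: 12 mm bar along its y, 165 mm high, 460 mm long, posts at y = +-210 mm; origin on the floor below its middle. Two hooks at y = +-100 mm: each two level 6 mm rods, 29 mm clear gap, tops 180 mm high, reaching 106 mm to -x (robot), tips turned up to 193 mm. The hung thing's neck is between the rods: lift it 20 mm or more, then draw it 80 mm along -x
- hook_left (a point): Place of a hung thing's axis on the hook at +y, at the prongs' top, 180 mm above the floor (75 mm in front of the bar)
- hook_right (a point): The same on the hook at -y
- bracket: Fixed steel bracket, 85 by 90 mm, 41 mm high, origin on the floor. Its top plate (underside at 36 mm) has a 24 mm slot along x, open with a flared mouth at -x (towards the robot within 20 degrees; mouth 55 mm before the origin), closed 12 mm behind the origin. 82 mm free between side walls. Slide the brush in along +x: head under the plate, tube in the slot; the plate holds it down
- seat (a point): Where the centre of the head's underside belongs when fully home in the bracket, on the floor, 3 mm behind the bracket's origin; the tube touches the slot's end 1 mm further on
- bottle: White squeeze bottle, 60 mm diameter, 178 mm high, with a blue cap, hanging on the other hook; bystander. Origin at its underside
- scraper: Tile scraper lying flat, 170 mm long, 18 mm high; bystander
- jar: Glass jar, 72 mm diameter, 100 mm high; bystander
- pail_lid: Round yellow pail lid lying flat, 210 mm diameter, 24 mm high; bystander
- sponge_tray: Grey open tray, 90 by 130 mm, 35 mm high; bystander
- steel_cup: Steel cup, 72 mm diameter, 80 mm high; bystander
- cleaner: White cleaner bottle, 70 mm diameter, 190 mm high; bystander
Mind the look-alikes: they are no part of the job. What is shaped like the brush but turquoise is not meant. What is shaped like the bracket but green or red is not meant.

How it is judged (in metres and radians):
On the way, in this order (a step that is already met when the one before it is completed fails the run):
1. the brush is lifted off its hook, held by the gripper (distance of brush from where it was at the start of the episode above 0.06 m and contact force between brush and rail below 0.1 N and contact force between the fingers and brush above 1 N), for 0.2 s.
2. the head is home under the bracket with the brush still collapsed (horizontal distance between head and seat below 0.012 m and height (world z) of head below 0.015 m and angle between brush's own z axis and vertical below 0.15 rad and value of joint shaft below 0.01 m), for 0.1 s.
At the end, for the whole second after the job is handed in: Brush drawn out more than 95 of 100 mm, at rest, upright within 0.15 rad, gripped (over 2 N), grip point over 270 mm high and clear of the rail; head within 15 mm of its seat in the bracket and under 15 mm above the floor (value of joint shaft above 0.095 m and contact force between the fingers and brush above 2 N and horizontal distance between head and seat below 0.015 m and height (world z) of head below 0.015 m and angle between brush's own z axis and vertical below 0.15 rad and linear speed of brush below 0.02 m/s and height (world z) of grip above 0.27 m and contact force between brush and rail below 0.1 N); the arm keeps its last pose, push and grip.
It fails at once if another thing is moved by more than 40 mm (distance of any of bottle, scraper, jar, pail_lid, sponge_tray, steel_cup, cleaner from where it was at the start of the episode above 0.04 m).
It also fails if it takes over 42 s, if anything falls off the work surface, if the arm or the gripper's body presses on something with over 40 N, if the wrist force passes 120 N, or if a joint passes its speed limit or range.

## Working session

There is one attempt and no reset: what is moved stays moved. The work goes in short steps, Python scripts to look and compute and a tool call to move; the robot and the scene stay as the last step left them, time stands still between calls to the robot, and variables do not carry over. Pictures are saved under pics/ and viewed, at most 10 in all, crops included, and the job is handed in when it is done.

Besides the shell and the picture viewer there is one more tool, called after ">>>" by a JSON object that holds its "method" and its "body". jog_arm: Moves the arm, as the interface text tells. Shifts and turns lie within -1 to 1; 1 stands for 0.06 m of shift or 0.08 rad of turn. Its arguments: {"type":"object","properties":{"plan":{"type":"array","items":{"type":"array","items":{"type":"array","items":{"type":"number"}}}},"newtons":{"type":"number"}},"required":["plan"]}

```bash
mkdir -p pics
cat > h.py <<'E'
import numpy as np, cv2
from rig import telemetry, vision, robot, nets
def ray(cam,rc):
    c=vision.get_calibration(cam);K=np.array(c["intrinsics"]);R=np.array(c["R"]);t=np.array(c["t"])
    d=R.T@np.linalg.inv(K)@np.array([rc[1],rc[0],1.]);return -R.T@t,d/np.linalg.norm(d)
def atz(cam,rc,z):
    o,d=ray(cam,rc);return o+d*(z-o[2])/d[2]
def tri(a,b):
    A=0;B=0
    for o,d in (a,b):
        P=np.eye(3)-np.outer(d,d);A=A+P;B=B+P@o
    return np.linalg.solve(A,B)
def proj(cam,X):
    c=vision.get_calibration(cam);p=np.array(c["intrinsics"])@(np.array(c["R"])@np.array(X,float)+np.array(c["t"]));return p[1]/p[2],p[0]/p[2]
E
python3 - <<'E'
from h import *
im={c:vision.camera(c) for c in("scene","top")}
cv2.imwrite("pics/a.png",cv2.resize(np.hstack([im["scene"],im["top"]])[:,:,::-1],(800,300)))
for c in im: cv2.imwrite(f"pics/{c}.png",cv2.resize(im[c][:,:,::-1],(768,576)))
for c in im:
    print(c,"cam at",ray(c,(192,256))[0].round())
    for n in("grip","head","hook_left","hook_right","bracket","seat","rail","brush"):
        print(n,[(np.round(r["position"]).tolist(),round(r["score"],2)) for r in nets.pinpoint(c,n)[:4]])
print(telemetry.read_state())
E
```

```text
scene cam at [ 960. -881.  887.]
grip [([200.0, 271.0], 0.91), ([168.0, 295.0], 0.69)]
head [([216.0, 293.0], 0.75), ([245.0, 271.0], 0.53)]
hook_left [([150.0, 321.0], 0.93)]
hook_right [([177.0, 289.0], 0.9)]
bracket [([283.0, 200.0], 0.88), ([259.0, 130.0], 0.59)]
seat [([310.0, 130.0], 0.88), ([282.0, 201.0], 0.8), ([259.0, 130.0], 0.61)]
rail [([330.0, 185.0], 0.29)]
brush [([213.0, 293.0], 0.73), ([246.0, 271.0], 0.57)]
top cam at [ 239.  -11. 1477.]
grip [([158.0, 246.0], 0.64), ([160.0, 248.0], 0.59), ([168.0, 281.0], 0.57), ([202.0, 331.0], 0.34)]
head [([177.0, 276.0], 0.71), ([170.0, 251.0], 0.51), ([204.0, 334.0], 0.39)]
hook_left [([163.0, 190.0], 0.67), ([211.0, 272.0], 0.16)]
hook_right [([161.0, 251.0], 0.79)]
bracket [([204.0, 335.0], 0.86), ([225.0, 376.0], 0.85), ([266.0, 342.0], 0.77)]
seat [([200.0, 336.0], 0.83), ([233.0, 377.0], 0.76), ([263.0, 344.0], 0.75)]
rail []
brush [([171.0, 248.0], 0.8), ([177.0, 274.0], 0.78)]
{'time': 0.9, 'qpos': array([ 1.11091269e+00,  3.58761883e-01,  1.51039077e+00, -3.24490026e-05,
        1.27251393e+00, -1.15083775e-01]), 'qd': array([ 0.000164  ,  0.00252941, -0.00026603,  0.00039209,  0.00070058,
       -0.00084452]), 'joint_torque': array([-3.59721402e-03, -5.27571559e+01, -2.79047996e+01, -5.35904946e-04,
        1.82376036e-03, -1.79100869e-05]), 'tool_pos': array([202.80062383, 564.65737123, 256.29301305]), 'eef_rot': array([ 1.71542499e-01,  9.85176720e-01, -3.98446697e-05,  4.39051782e-06]), 'force': array([ 0.536305  , -0.01930727,  0.26886044]), 'ft_torque': array([-0.00422417,  0.00712535,  0.03333953]), 'grip_force': 0.0, 'grip_width': 85.34527720011697}
```

View pics/scene.png

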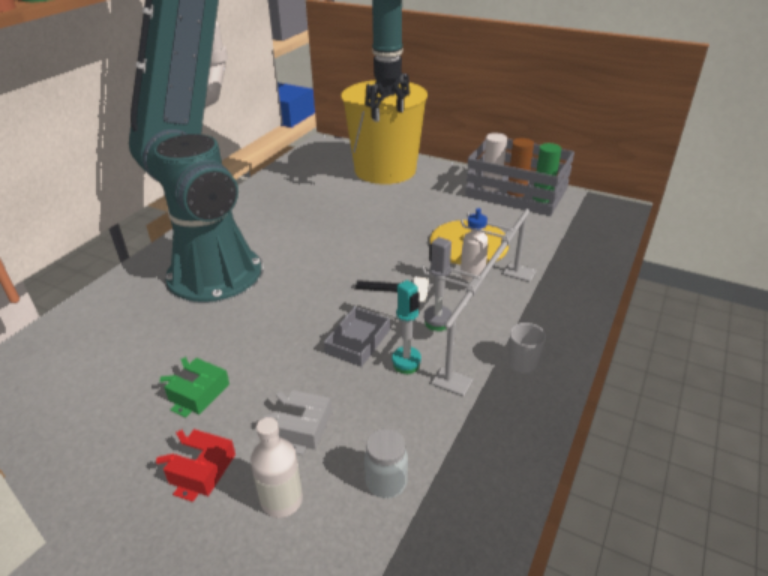

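View pics/top.png

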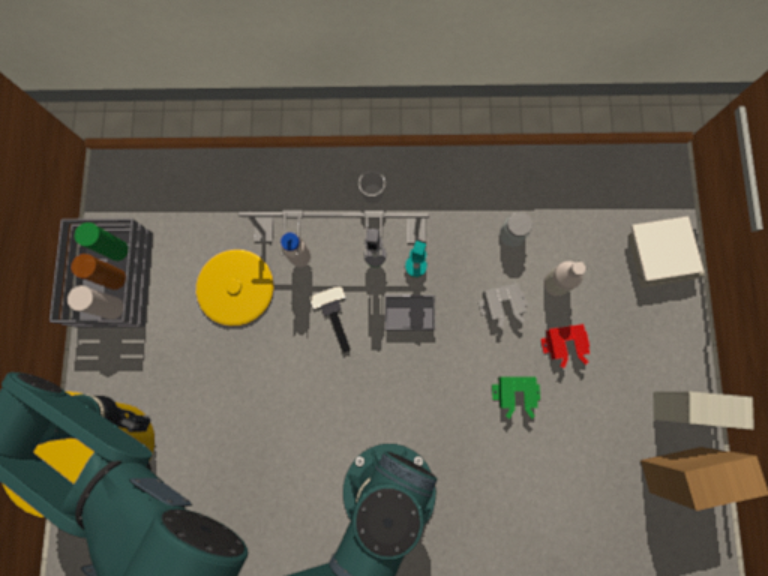

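The scene picture shows two brushes. The grey one is at scene px (200,271)/(168,295) and the turquoise one is at top px about (171,278), standing free in front of the rail. The three bracket-shaped things in the top view are grey (204,335), red (225,376) and green (266,342). Grey brush and grey bracket fit the description. I'll confirm both in a crop and measure them.

Run:
```python
from h import *
s=vision.camera("scene");t=vision.camera("top")
A=cv2.resize(s[130:330,150:350],(400,400),interpolation=2)
cv2.imwrite("pics/c.png",np.hstack([A,cv2.resize(t[125:225,200:300],(400,400),interpolation=2)])[:,:,::-1])
cv2.imwrite("pics/d.png",np.hstack([cv2.resize(t[170:240,300:370],(400,400),interpolation=2),cv2.resize(t[130:200,150:220],(400,400),interpolation=2)])[:,:,::-1])
T={}
for n,a,b in(("grip s168",(168,295),(160,248)),("hookR",(177,289),(161,251)),("hookL",(150,321),(163,190)),("brk",(283,200),(204,335)),):
    pa=ray("scene",a);pb=ray("top",b);print(n,tri(pa,pb).round())
print("grip@220",atz("scene",(168,295),220).round(),atz("top",(158,246),220).round(),atz("top",(160,248),220).round())
print("hookR@180",atz("scene",(177,289),180).round(),atz("top",(161,251),180).round())
print("hookL@180",atz("scene",(150,321),180).round(),atz("top",(163,190),180).round())
print("brk@0",atz("scene",(283,200),0).round(),atz("top",(204,335),0).round(),"seat",atz("scene",(282,201),0).round(),atz("top",(200,336),0).round())
print("railbar ends", atz("top",(142.7,159),165).round(),atz("top",(144,285),165).round())
m=nets.masks_of("top","bracket")
for r in m:
    reg=r["region"].astype(np.uint8);pts=np.argwhere(reg)
    w=np.array([atz("top",p,41)[:2] for p in pts]).astype(np.float32);print(r["position"],round(r["score"],2),len(pts),cv2.minAreaRect(w),w.mean(0))
for n in("brush",):
  for c in("scene","top"):
    for r in nets.masks_of(c,n): print(c,n,r["position"],round(r["score"],2))
```

```text
grip s168 [597.  35. 220.]
hookR [593.  21. 197.]
hookL [603. 249. 166.]
brk [ 469. -307.    1.]
grip@220 [600.  39. 220.] [600.  40. 220.] [593.  33. 220.]
hookR@180 [581.  41. 180.] [600.  23. 180.]
hookL@180 [614. 232. 180.] [595. 244. 180.]
brk@0 [ 469. -306.    0.] [ 469. -308.    0.] seat [ 470. -302.    0.] [ 485. -313.    0.]
railbar ends [678. 364. 165.] [ 668. -102.  165.]
[202.2, 334.8] 0.81 563 ((463.51690673828125, -299.1246643066406), (99.90222930908203, 121.09566497802734), 11.60507869720459) [ 470.8372  -299.97888]
[261.5, 339.1] 0.6 510 ((232.97679138183594, -320.66619873046875), (116.79508209228516, 92.5363998413086), 87.43455505371094) [ 240.38246 -321.9766 ]
[227.4, 373.2] 0.59 636 ((358.08575439453125, -451.75140380859375), (105.17085266113281, 123.1859359741211), 10.680434226989746) [ 364.89505 -453.2301 ]
[184.3, 376.6] 0.57 420 ((538.0723266601562, -464.69293212890625), (66.65817260742188, 121.33768463134766), 32.62459182739258) [ 536.00165 -462.36108]Traceback (most recent call last):
  File "<stdin>", line 17, in <module>
  File "h.py", line 7, in atz
    o,d=ray(cam,rc);return o+d*(z-o[2])/d[2]
        ~~~^^^^^^^^
  File "h.py", line 4, in ray
    c=vision.get_calibration(cam);K=np.array(c["intrinsics"]);R=np.array(c["R"]);t=np.array(c["t"])
ValueError: time passes only in moves, steps and waits
```

View pics/c.png

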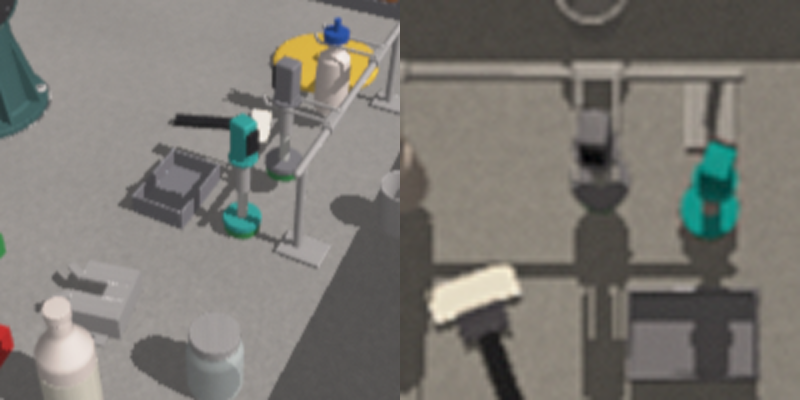

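View pics/d.png

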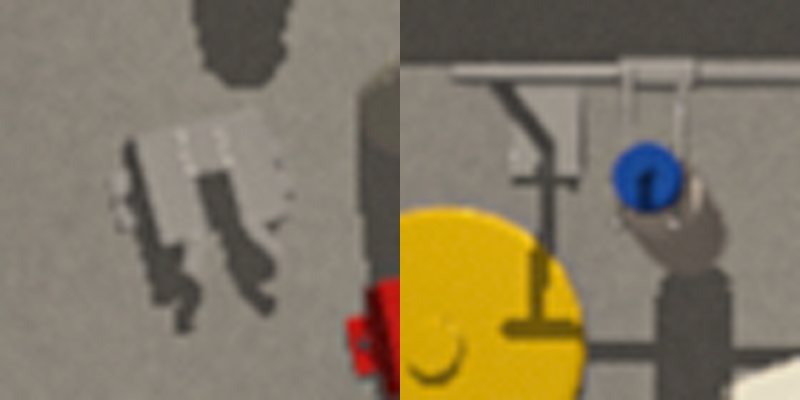

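The crops confirm it. The grey brush hangs on the right hook (scene px ~(168,295), top px ~(160,248)) with its black paddle facing the robot, and the bottle is on the other hook. The grey bracket at top px (204,335) has its slot mouth facing the robot, yawed roughly +13°. Grip is at about (597,34,220). I'm moving above it now.

>>> {"method": "jog_arm", "body": {"plan": [[[0.55,-0.74,0.12,0,0,-1,-1],[0.55,-0.74,0.12,0,0,-1,-1],[0.55,-0.74,0.12,0,0,-1,-1],[0.55,-0.74,0.12,0,0,-1,-1],[0.55,-0.74,0.12,0,0,-1,-1],[0.55,-0.74,0.12,0,0,-1,-1],[0.55,-0.74,0.12,0,0,-1,-1],[0.55,-0.74,0.12,0,0,-1,-1],[0.55,-0.74,0.12,0,0,-1,-1],[0.55,-0.74,0.12,0,0,-1,-1],[0.55,-0.74,0.12,0,0,-1,-1],[0.55,-0.74,0.12,0,0,-1,-1]]], "newtons": 40}}

```text
time: 2.55
tool_pos: [599.7, 30.2, 343.0]
eef_rot: [0.608, 0.794, 0.0, 0.0]
force: [-0.1, 0.6, -0.1]
grip_width: 85.3
grip_force: 0.0
```

>>> {"method": "jog_arm", "body": {"plan": [[[0,0,0,0,0,-1,-1],[0,0,0,0,0,-1,-1],[0,0,0,0,0,-1,-1],[0,0,0,0,0,-0.4,-1],[0,0,0,0,0,0,-1]]]}}

```text
time: 3.18
tool_pos: [598.8, 31.9, 342.6]
eef_rot: [0.709, 0.705, -0.0, -0.0]
force: [-0.2, 1.4, -0.4]
grip_width: 85.1
grip_force: 0.0
```

Run:
```python
from h import *
t=vision.camera("top");s=vision.camera("scene")
np.save("t.npy",t)
A=cv2.resize(s[120:260,200:400],(560,392),interpolation=2)
cv2.imwrite("pics/e.png",A[:,:,::-1])
# bracket origin fit: edges of bright plate in the top crop, from the start picture
g=cv2.cvtColor(cv2.imread("pics/top.png"),cv2.COLOR_BGR2GRAY)
st=telemetry.read_state();print(st["tool_pos"].round(1),st["eef_rot"].round(4),st["qpos"].round(2))
for p in nets.pinpoint("scene","grip"): print(p["position"],p["score"])
print("expected",proj("scene",(597,34,220)),proj("scene",(597,34,250)))
r=[x for x in nets.masks_of("scene","bracket")]
for x in r: print(x["position"],round(x["score"],2),x["region"].sum())
k=min(r,key=lambda x:abs(np.array(x["position"])-[283,200]).sum());np.save("bm.npy",k["region"])
r=nets.masks_of("top","bracket");k=min(r,key=lambda x:abs(np.array(x["position"])-[204,335]).sum());np.save("bt.npy",k["region"])
cal={c:proj(c,(470,-305,41)) for c in("scene","top")};print(cal)
```

```text
[598.8  31.9 342.7] [ 0.7088  0.7054 -0.     -0.    ] [-0.06  0.29  1.39 -0.    1.46 -0.06]
[169.6, 294.8] 0.85
[194.4, 270.2] 0.65
[243.4, 347.1] 0.22
expected (np.float64(168.64744000008668), np.float64(293.4400753413547)) (np.float64(160.1126356796308), np.float64(293.8987431724372))
[307.3, 130.8] 0.97 1535
[257.9, 130.5] 0.73 1021
[277.1, 203.1] 0.63 999
{'scene': (np.float64(273.04800879640095), np.float64(198.96475334986656)), 'top': (np.float64(201.99714813411313), np.float64(336.2641370772675))}
```

View pics/e.png

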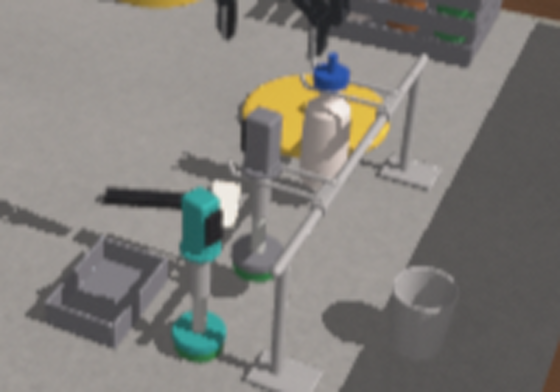

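The picture shows the open fingers above the grey brush (crop px ~(262,145)), with the paddle on its left, robot-facing side. Descending.

>>> {"method": "jog_arm", "body": {"plan": [[[-0.01,0.03,-0.4,0,0,0,-1],[0,0,-0.4,0,0,0,-1],[0,0,-0.4,0,0,0,-1],[0,0,-0.4,0,0,0,-1],[0,0,-0.34,0,0,0,-1],[0,0,0,0,0,0,-1]]]}}

```text
time: 4.18
tool_pos: [596.9, 33.7, 224.7]
eef_rot: [0.709, 0.705, -0.001, -0.001]
force: [0.7, -0.2, 0.3]
grip_width: 85.5
grip_force: 0.0
```

Run:
```python
from h import *
s=vision.camera("scene")
cv2.imwrite("pics/f.png",cv2.resize(s[130:230,250:350],(600,600),interpolation=2)[:,:,::-1])
print(telemetry.read_state()["force"])
```

```text
[ 0.01220144 -0.7324084  -0.19090987]
```

View pics/f.png

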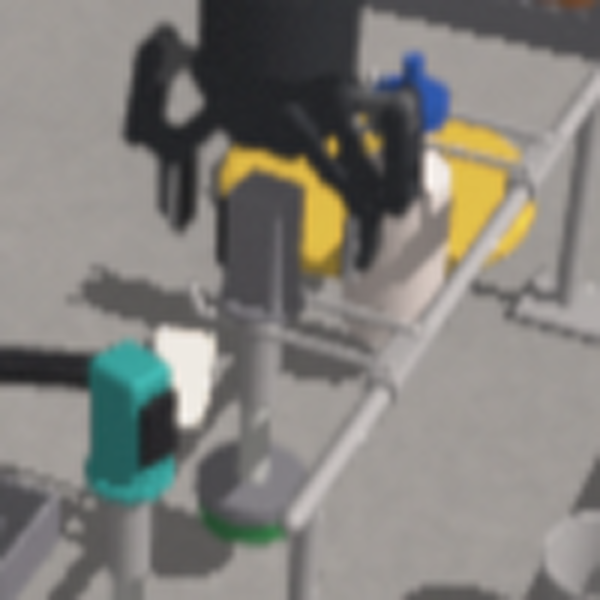

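The fingers straddle the grip: finger tips at crop px (180,230) and (365,265), grip at (262,245). Closing, then lifting.

>>> {"method": "jog_arm", "body": {"plan": [[[0,0,0,0,0,0,1],[0,0,0,0,0,0,1],[0,0,0,0,0,0,1],[0,0,0,0,0,0,1],[0,0,0,0,0,0,1],[0,0,0,0,0,0,1]]], "newtons": 45}}

```text
time: 4.97
tool_pos: [599.0, 33.5, 227.2]
eef_rot: [0.709, 0.705, 0.001, 0.001]
force: [0.3, -1.2, 5.0]
grip_width: 31.7
grip_force: 48.5
```

>>> {"method": "jog_arm", "body": {"plan": [[[0,0,0.3,0,0,0,1],[0,0,0.3,0,0,0,1],[0,0,0.4,0,0,0,1],[0,0,0,0,0,0,1]]]}}

```text
time: 5.48
tool_pos: [599.0, 33.7, 287.3]
eef_rot: [0.709, 0.705, 0.001, 0.001]
force: [0.4, 0.4, -3.2]
grip_width: 31.5
grip_force: 47.7
```

Run:
```python
from h import *
from scipy.optimize import minimize
s=vision.camera("scene");
for p in nets.pinpoint("scene","head"): print("head",p["position"],p["score"])
print("exp head (599,34,100)",proj("scene",(598,34,100)))
# bracket: fit plate (z41) silhouette box x[-55,30] y[-45,45] z[0,41] to scene+top masks (offset x0 free via seat end)
M={"scene":np.load("bm.npy"),"top":np.load("bt.npy")}
CAL={c:vision.get_calibration(c) for c in M}
def sil(c,p,L=85):
    x,y,th=p;Rz=np.array([[np.cos(th),-np.sin(th)],[np.sin(th),np.cos(th)]])
    P=[]
    for a in(-L/2,L/2):
        for b in(-45,45):
            q=Rz@[a,b]
            for z in(0,41): P.append([x+q[0],y+q[1],z])
    k=CAL[c];u=np.array(k["intrinsics"])@(np.array(k["R"])@np.array(P).T+np.array(k["t"])[:,None]);u=(u[:2]/u[2]).T
    m=np.zeros((384*4,512*4),np.uint8);cv2.fillConvexPoly(m,cv2.convexHull((u*4).astype(np.int32)),1)
    return cv2.resize(m*255,(512,384),interpolation=cv2.INTER_AREA)/255.
def cost(p,cs): return sum(np.abs(sil(c,p)-M[c]).sum() for c in cs)
for cs in(("scene","top"),("top",),("scene",)):
    b=min((minimize(lambda v:cost((v[0]*100,v[1]*100,v[2]),cs),[4.7,-3.05,a],method="Nelder-Mead",options=dict(initial_simplex=[[4.7,-3.05,a],[4.85,-3.05,a],[4.7,-2.9,a],[4.7,-3.05,a+.12]])) for a in(0.,.1,.2,.3)),key=lambda r:r.fun)
    print(cs,b.x*[100,100,57.3],b.fun)
im=vision.camera("top")
cv2.imwrite("pics/g.png",np.hstack([cv2.resize(im[180:230,310:360],(400,400),interpolation=2),cv2.resize(s[250:310,170:230],(400,400),interpolation=2)])[:,:,::-1])
```

```text
head [243.2, 271.3] 0.72
head [199.5, 292.2] 0.64
exp head (599,34,100) (np.float64(200.40515947975797), np.float64(292.03137105089826))
('scene', 'top') [ 474.62815589 -306.21890123   14.96232887] 533.7372549019608
('top',) [ 468.35698287 -308.60426383   15.22786378] 208.6392156862745
('scene',) [ 474.49961816 -306.04004295   13.60468243] 309.9803921568627
```

View pics/g.png

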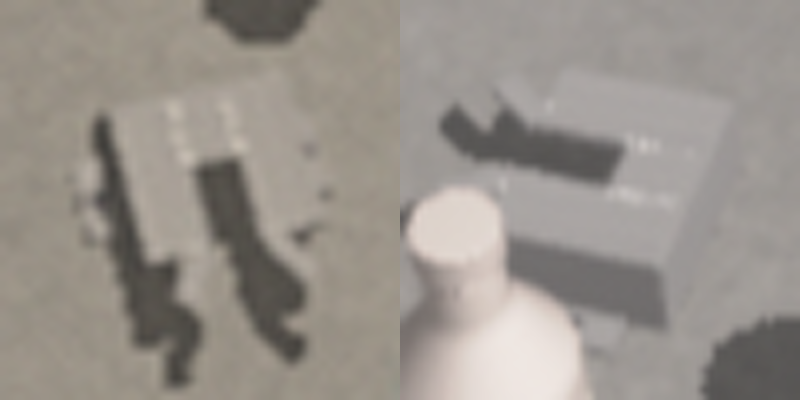

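The brush is off the hook and upright. The head is reported at scene px (199.5,292), which matches a collapsed brush. In the crops, the slot end midpoint is at top px ≈(199.6,336.6) and scene px ≈(274.4,202.1). Converting these to positions.

Run:
```python
from h import *
T=lambda x,y:(180+y/8-.5,310+x/8-.5)
S=lambda x,y:(250+y/6.667-.5,170+(x-400)/6.667-.5)
f=lambda c,p:atz(c,p,41)[:2]
for n,a in(("top",f("top",T(217,161))),("scene",f("scene",S(617.5,166)))):print("slot end",n,a.round(1))
def ang(a,b,off=0): d=b-a;return np.degrees(np.arctan2(d[1],d[0]))-off
print("back edge top",ang(f("top",T(275,70)),f("top",T(110,108)),90),f("top",T(275,70)),f("top",T(110,108)))
print("slot top",ang(f("top",T(215,235)),f("top",T(195,165))),ang(f("top",T(258,235)),f("top",T(240,158))))
print("back scene",ang(f("scene",S(665,265)),f("scene",S(735,103)),90),f("scene",S(665,265)),f("scene",S(735,103)))
print("slot scene",ang(f("scene",S(510,130)),f("scene",S(625,147))),ang(f("scene",S(500,163)),f("scene",S(610,185))))
for n,X in(("turq",(177,276)),):print(n,atz("top",X,0))
```

```text
slot end top [ 479.4 -306.9]
slot end scene [ 480.4 -305.1]
back edge top 12.603373934255714 [ 524.38960314 -337.51328967] [ 506.13279643 -255.85961763]
slot top 13.108547535110805 10.135164839578795
back scene 13.286889531639503 [ 525.51457948 -338.94090675] [ 505.44007779 -253.93290903]
slot scene 16.29727275225193 13.001386609907275
turq [581.7555035  -73.54583753   0.        ]
```

>>> {"method": "jog_arm", "body": {"plan": [[[-0.8,0,0,0,0,0,1],[-0.8,0,0,0,0,0,1],[-0.8,0,0,0,0,0,1],[-0.7,-0.1,0,0,0,0,1],[0,0,0,0,0,0,1]]]}}

```text
time: 6.25
tool_pos: [407.7, 27.9, 284.7]
eef_rot: [0.709, 0.705, -0.002, -0.002]
force: [1.1, -0.3, -2.1]
grip_width: 31.7
grip_force: 48.2
```

>>> {"method": "jog_arm", "body": {"plan": [[[-0.11,-0.86,0,0,0,0.42,1],[-0.11,-0.86,0,0,0,0.42,1],[-0.11,-0.86,0,0,0,0.42,1],[-0.11,-0.86,0,0,0,0.42,1],[-0.11,-0.86,0,0,0,0.42,1],[-0.11,-0.86,0,0,0,0.42,1],[-0.11,-0.86,0,0,0,0.44,1],[0,0,-0.5,0,0,0,1],[0,0,-0.5,0,0,0,1],[0,0,-0.38,0,0,0,1],[0,0,0,0,0,0,1]]]}}

```text
time: 7.62
tool_pos: [365.3, -332.7, 201.1]
eef_rot: [0.621, 0.784, 0.001, -0.002]
force: [0.4, 0.8, -3.0]
grip_width: 31.6
grip_force: 47.3
```

Run:
```python
from h import *
s=vision.camera("scene");t=vision.camera("top")
st=telemetry.read_state();p=st["tool_pos"];print(p.round(1),st["eef_rot"].round(3))
for c in("scene","top"):
    for n,z in(("head",p[2]-187),("grip",p[2]-6)):
        print(c,n,[(np.round(r["position"],1).tolist(),round(r["score"],2)) for r in nets.pinpoint(c,n)],"exp",np.round(proj(c,(p[0],p[1],z)),1))
cv2.imwrite("pics/i.png",np.hstack([cv2.resize(t[170:270,300:400],(400,400),interpolation=2),cv2.resize(s[200:320,130:250],(400,400),interpolation=2)])[:,:,::-1])
```

```text
[ 366.5 -334.   203.5] [ 0.621  0.784 -0.    -0.   ]
scene head [([148.3, 317.9], 0.69), ([244.0, 269.1], 0.67), ([274.7, 164.8], 0.63)] exp [273.1 163.6]
scene grip [([196.6, 273.0], 0.71), ([228.7, 156.4], 0.63)] exp [225.7 152.8]
top head [([177.3, 276.0], 0.67), ([161.8, 247.2], 0.42)] exp [229.1 343.8]
top grip [([168.5, 279.6], 0.85), ([225.0, 353.4], 0.45), ([230.0, 342.0], 0.29)] exp [224.4 355.2]
```

View pics/i.png

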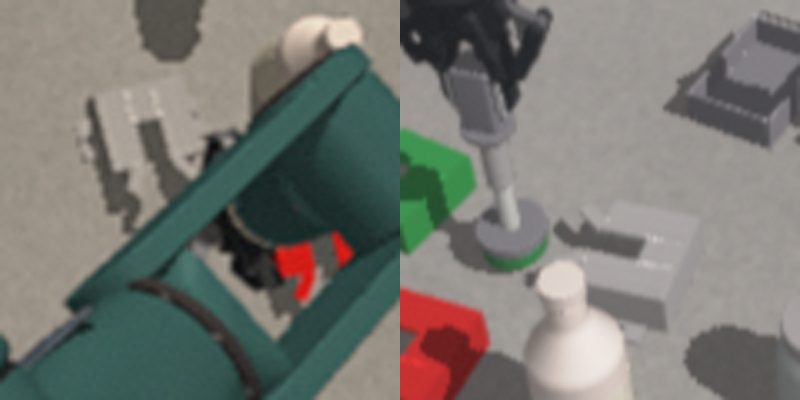

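The scene crop shows the brush upright, with its head at scene px (274,164), lined up before the grey bracket's mouth. Now I'll lower it until it lightly touches the floor, to get the height.

>>> {"method": "jog_arm", "body": {"plan": [[[0,0.01,-0.1,0,0,0,1],[0,0.01,-0.06,0,0,0,1],[0,0,0,0,0,0,1]]]}}

```text
time: 8.3
tool_pos: [365.7, -332.0, 193.5]
eef_rot: [0.621, 0.784, 0.0, -0.0]
force: [0.9, 0.8, -2.3]
grip_width: 31.5
grip_force: 47.3
```

>>> {"method": "jog_arm", "body": {"plan": [[[0,0,-0.04,0,0,0,1],[0,0,0,0,0,0,1]]]}}

```text
time: 8.55
tool_pos: [365.9, -332.3, 191.3]
eef_rot: [0.621, 0.784, -0.0, -0.0]
force: [0.6, 1.1, -3.4]
grip_width: 31.7
grip_force: 47.3
```

>>> {"method": "jog_arm", "body": {"plan": [[[0,0,-0.04,0,0,0,1],[0,0,0,0,0,0,1]]]}}

```text
time: 8.8
tool_pos: [365.9, -332.3, 188.9]
eef_rot: [0.621, 0.784, -0.0, -0.0]
force: [0.8, -0.7, -3.1]
grip_width: 31.7
grip_force: 47.3
```

>>> {"method": "jog_arm", "body": {"plan": [[[0,0,-0.03,0,0,0,1],[0,0,0,0,0,0,1]]]}}

```text
time: 9.05
tool_pos: [366.1, -332.5, 187.3]
eef_rot: [0.621, 0.784, -0.0, 0.0]
force: [0.7, 0.1, -2.4]
grip_width: 31.6
grip_force: 47.4
```

>>> {"method": "jog_arm", "body": {"plan": [[[0,0,-0.03,0,0,0,1],[0,0,0,0,0,0,1]]]}}

```text
time: 9.3
tool_pos: [366.3, -332.9, 187.2]
eef_rot: [0.621, 0.784, -0.0, 0.001]
force: [-2.9, 3.3, 13.4]
grip_width: 31.4
grip_force: 48.7
```

Floor contact is at TCP z ≈187. I'll raise about 4 mm and slide in.

>>> {"method": "jog_arm", "body": {"plan": [[[0,0,0.08,0,0,0,1],[0.17,0.04,0,0,0,0,1],[0.17,0.04,0,0,0,0,1],[0.17,0.04,0,0,0,0,1],[0.17,0.04,0,0,0,0,1],[0.17,0.04,0,0,0,0,1],[0,0,0,0,0,0,1]]]}}

```text
time: 10.18
tool_pos: [417.9, -320.2, 190.2]
eef_rot: [0.621, 0.784, -0.0, 0.0]
force: [-0.5, 0.4, -2.6]
grip_width: 31.7
grip_force: 47.3
```

>>> {"method": "jog_arm", "body": {"plan": [[[0.15,0.035,0,0,0,0,1],[0.15,0.035,0,0,0,0,1],[0.15,0.035,0,0,0,0,1],[0.15,0.035,0,0,0,0,1],[0.15,0.035,0,0,0,0,1],[0,0,0,0,0,0,1]]]}}

```text
time: 10.92
tool_pos: [462.8, -309.7, 190.2]
eef_rot: [0.621, 0.784, -0.0, 0.0]
force: [0.3, -0.1, -2.0]
grip_width: 31.6
grip_force: 47.3
```

Free so far; 8 mm to go, with contact expected about 1 mm past the seat.

>>> {"method": "jog_arm", "body": {"plan": [[[0.06,0.015,0,0,0,0,1],[0.05,0.012,0,0,0,0,1],[0.03,0.008,0,0,0,0,1],[0,0,0,0,0,0,1]]]}}

```text
time: 11.42
tool_pos: [470.4, -307.8, 190.3]
eef_rot: [0.621, 0.784, -0.0, -0.0]
force: [-0.1, 0.4, -1.2]
grip_width: 31.7
grip_force: 47.2
```

>>> {"method": "jog_arm", "body": {"plan": [[[0.03,0.008,0,0,0,0,1],[0,0,0,0,0,0,1]]]}}

```text
time: 11.68
tool_pos: [471.3, -307.4, 190.2]
eef_rot: [0.621, 0.784, -0.001, -0.001]
force: [-3.5, -1.0, -0.4]
grip_width: 31.7
grip_force: 46.6
```

Run:
```python
from h import *
s=vision.camera("scene")
cv2.imwrite("pics/j.png",cv2.resize(s[190:310,140:260],(600,600),interpolation=2)[:,:,::-1])
```

```text
(no output)
```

View pics/j.png

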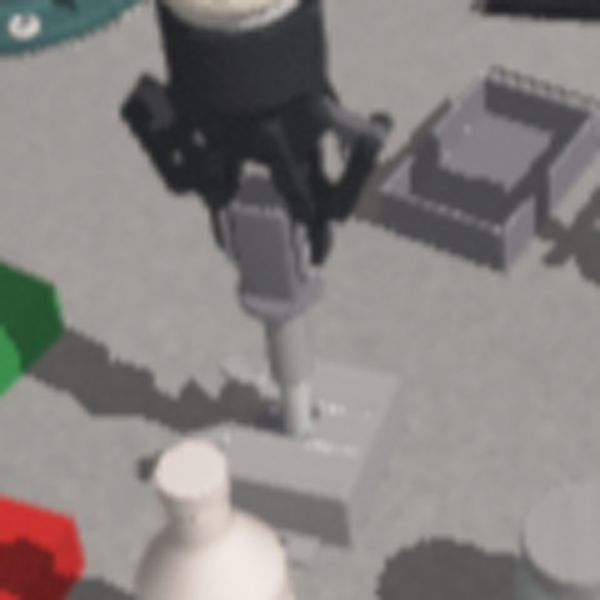

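The tube is at the slot end (crop px ~(300,425)) with the head under the plate. Backing off a hair, then pulling up.

>>> {"method": "jog_arm", "body": {"plan": [[[-0.015,-0.004,0.1,0,0,0,1],[0,0,0.15,0,0,0,1],[0,0,0.2,0,0,0,1],[0,0,0.2,0,0,0,1],[0,0,0.2,0,0,0,1],[0,0,0.2,0,0,0,1],[0,0,0.2,0,0,0,1],[0,0,0.2,0,0,0,1],[0,0,0.15,0,0,0,1],[0,0,0,0,0,0,1]]], "newtons": 50}}

```text
time: 12.98
tool_pos: [471.4, -308.0, 287.4]
eef_rot: [0.621, 0.784, -0.0, 0.001]
force: [-4.0, -0.2, -1.3]
grip_width: 31.7
grip_force: 50.3
```

>>> {"method": "jog_arm", "body": {"plan": [[[0,0,0.06,0,0,0,1],[0,0,0,0,0,0,1]]]}}

```text
time: 13.22
tool_pos: [471.4, -307.9, 290.1]
eef_rot: [0.621, 0.784, -0.0, 0.0]
force: [-3.6, -0.4, -0.8]
grip_width: 31.7
grip_force: 50.4
```

>>> {"method": "jog_arm", "body": {"plan": [[[-0.01,0,0.06,0,0,0,1],[0,0,0,0,0,0,1]]]}}

```text
time: 13.48
tool_pos: [471.0, -307.7, 293.8]
eef_rot: [0.621, 0.784, 0.0, 0.0]
force: [-3.2, -0.7, -1.7]
grip_width: 31.7
grip_force: 50.4
```

>>> {"method": "jog_arm", "body": {"plan": [[[0,0,0.05,0,0,0,1],[0,0,0,0,0,0,1]]]}}

```text
time: 13.72
tool_pos: [470.7, -307.3, 295.4]
eef_rot: [0.621, 0.784, 0.0, -0.0]
force: [0.3, -1.8, -13.2]
grip_width: 31.2
grip_force: 54.8
```

The hard stop is reached at TCP z 295, with the pull force up to 13 N. A check before handing in.

>>> {"method": "jog_arm", "body": {"plan": [[[0,0,0,0,0,0,1],[0,0,0,0,0,0,1],[0,0,0,0,0,0,1]]]}}

```text
time: 14.1
tool_pos: [470.6, -307.2, 295.5]
eef_rot: [0.621, 0.784, 0.0, -0.001]
force: [0.8, -2.5, -21.3]
grip_width: 31.7
grip_force: 54.2
```

Run:
```python
from h import *
s=vision.camera("scene")
cv2.imwrite("pics/k.png",cv2.resize(s[160:310,120:270],(600,600),interpolation=2)[:,:,::-1])
for r in nets.pinpoint("scene","grip"): print(r["position"],r["score"])
print(proj("scene",(471,-308,288)))
```

```text
[195.9, 269.0] 0.7
[202.7, 191.7] 0.69
(np.float64(204.21335898886056), np.float64(188.326262217373))
```

View pics/k.png

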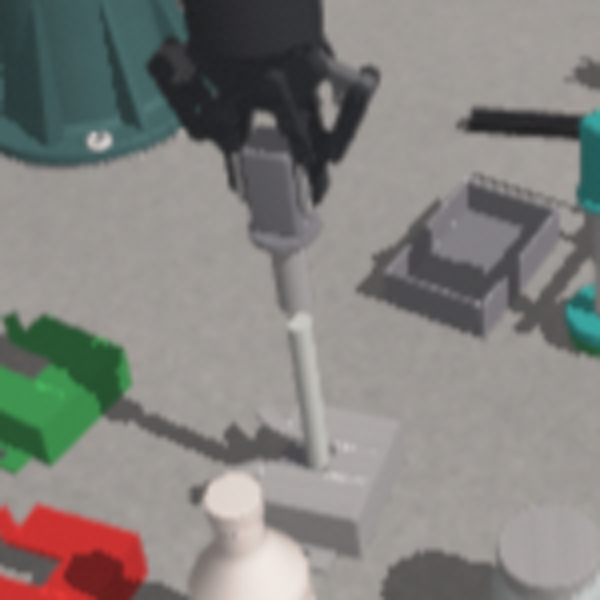

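The brush is fully drawn out and upright. The bare tube runs from crop px (300,325) down to the slot at (318,465), and the head is under the plate. I'll ease the pull slightly and hand in.

>>> {"method": "jog_arm", "body": {"plan": [[[0,0,-0.01,0,0,0,1],[0,0,0,0,0,0,1],[0,0,0,0,0,0,1]]]}}

```text
time: 14.58
tool_pos: [470.5, -307.3, 295.5]
eef_rot: [0.621, 0.784, 0.0, -0.0]
force: [0.8, -1.3, -23.3]
grip_width: 31.3
grip_force: 54.0
```

```bash
python3 -c "
from rig import telemetry,robot
s=telemetry.read_state();print(s['tool_pos'],s['force'],s['grip_force'])
print(robot.close_job())"
```

```text
[ 470.53941787 -307.27725066  295.5215398 ] [  0.83306215  -1.33890047 -23.26174533] 54.02641296386719
the job is handed in; nothing more can be done
None
```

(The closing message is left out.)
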